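# Start the fume extraction, then hold a lifting lug flush on the tilted plate for tacking

### The arm

A 6-joint arm with a two-finger parallel gripper is mounted at the origin on the work surface. World frame = base frame: x ahead of the robot, y to its left, z up, the work surface at z = 0. Lengths are in mm, angles in rad, forces in N, time in s.
With the tool pointing down it reaches from about 375 to 925 mm from the base axis. Payload 5.7 kg.
Tool frame: the origin (TCP) lies midway between the tips of the shut fingers; the grasp point (between the pads) lies 19 mm behind it (manip.grip_depth is the distance from the TCP to the grasp point, in mm); z points along the fingers, x is the direction in which the jaws open and shut, and the axes are right-handed (so a half turn about z gives the same grasp; the last joint's range is limited). The gripper opens to 88 mm and grips with 3 to 60 N. Pads are 20 mm wide; open, the fingers measure 115 mm over their backs; the gripper's body (75 mm by 178 mm) begins 61 mm behind the grasp point.
Start: joints at [-0.115, 0.359, 1.51, -0, 1.272, -0.115], TCP at [599.965, -0.004, 195.023] pointing down, gripper open.
Joint ranges: [-2.97, 2.97], [-1.01, 2.36], [0.21, 2.38], [-0.96, 4.11], [0.2, 2.71], [-2.98, 2.98]. Speed limits (rad/s): [2.39, 2.39, 3.14, 3.14, 3.14, 3.14].

### API

Orientations are given as [roll, pitch, yaw] about the fixed x, y, z axes, in that order (R = Rz(yaw) Ry(pitch) Rx(roll)).
In Python, from station import telemetry, grab_frame, camera_params, ticket, manip gives the robot as it stands.
- The arm moves only by the shell command python3 -m jog 'ROWS'. ROWS is JSON, a list that holds one entry, the list of rows, each a list of 5 numbers: the closure in counts, from 0 (fully open) to 255 (shut), then the shift along the tool's x, y, z in mm, then the turn about the tool's z in degrees. In form: [[[hand, tx, ty, tz, spin], ...]]. A call has 1 to 12 rows; each row is the pose to reach, as a shift and turn from the pose measured when the call began, along the tool's axes at that moment; what a row does not reach only later rows make up. A row lasts 1/10 s, in which the tool goes at most 50 mm and 8.59 degrees, less where a joint would pass 70% of its speed; a pose out of reach is approached as far as the arm can. A call with a gripper value outside its range is refused whole. The fingers move at their own pace and stop on an object; the grip force is fixed at half the most. Time passes only in rows, so rows that repeat a pose let the fingers close. It gives the time, the measured TCP pose, the force and the opening at its end, in the units of the state.
- telemetry.get_state(): the state, without advancing time (a new reading comes with each control period).
- grab_frame(name): name is "scene" or "side" or "wrist"; returns (picture, depth): 480x640x3 uint8, red, green, blue; 480x640 float32, mm along the optical axis (not along the pixel's ray), 0 where there is no reading.
- camera_params(name): a dict with "fov_y" (degrees; the focal length in pixels is half the picture's height over the tangent of half this angle, whatever the lens; pixels are square), "cx", "cy" (the principal point, pixels), "cam_to_world" (4x4, takes a point from camera to world coordinates). Camera axes: x right, y up, looking along -z (the intrinsics and any distortion apply to the point x, -y, -z); pixel columns grow to the right and rows downward; lengths in mm; the calibration is good to about 2 mm. A picture is of the moment at which its call begins: read the wrist's pose just before it. camera_params takes no time and is no camera call; for the wrist camera it gives the pose at the moment of the call.
- ticket.close_job(): hands the job in, once; it reports no verdict.
The state is a dict: "t": time; "joints": joint angles; "joint_vel": joint speeds; "joint_efforts": joint torques, N m; "tcp_pos": TCP position; "orientation": TCP orientation; "wrist_force": force on the tool from outside, world axes, zero at the start; "moment": the same for the moment, N m; "width": finger opening in mm.
Only numpy, scipy, OpenCV 4.12 (cv2) and the standard library are available. Lean on these libraries where they do the work, as an engineer would, in place of code of your own. Each camera call takes 0.05 s, during which the arm holds its last target.

### The job

Get the lifting lug ready for tack welding: first start the fume extraction by pressing the yellow spring pedal all the way down to its stop with the gripper and letting it come back up. Then pick up the lug by its red rib and hold its base flat and flush on the sloping aluminium plate, inside the black outline with the rib running up the slope, pressing it on firmly with about 15 N but without pushing the plate off its set angle. Finish while still gripping the lug and pressing it there (do not let go), and leave the spray can, the stop bolt and the magnet square where they are.

Things in the scene. Friction and masses are not known exactly. Their poses are not given: they have to be found in the camera images.
- lug_center (a point): Lifting lug, loose: dark steel base plate 90 x 64 x 8 mm with an upright red rib on its middle, 45 mm long, 10 mm thick, 40 mm tall (8 to 48 mm above the underside). This point is the lug's middle, 24 mm above the underside. x runs along the rib and the 90 mm side, y across the rib's thickness, z up out of the base.
- lug_foot (a point): The middle of the lug's underside; same axes as lug_center.
- lug: The lug as a whole, 0.37 to 0.55 kg: origin in the middle of its underside, axes as lug_center. It starts standing on the table, base down, left or right of the tilting stand; the pedal is on the other side.
- face_mark (a point): Middle of the black outline (104 x 78 mm) on the upper face of the sloping aluminium plate. x points up the slope, y level across the face, z is the outward normal of the face. It lies 80 mm up the slope from the hinge, which is the plate's low edge nearest the robot, 32 mm above the table.
- tilt_plate: The sloping plate, 160 mm (up the slope) x 112 x 12 mm, on a blue stand 190 x 136 mm fixed to the table. Origin on its hinge, axes as face_mark. Its slope, 0.30 to 0.60 rad, is held by friction: a push of 20 N at the mark does not move it, over about 40 N may. A thin steel quadrant 64 mm to either side of its middle stands up to 45 mm proud of the face.
- pedal_pad (a point): The place to press: top of the yellow pedal tread (135 x 70 x 6 mm), mid-width, 105 mm from its hinge, near the raised free end. x is level, from the free end to the hinge (the end away from the robot, 21 mm above the table). It sinks 21 mm to the stop; pressing takes about 2 N at first, 7 N at the stop. It springs back.
- pedal (a joint): Pedal angle in rad: 0 released (tread rises 0.2 rad toward its free end), 0.2 fully down at its stop. Its base, 150 x 90 mm, is fixed to the table.
- spray_can: Orange spray can, 52 mm wide and 150 mm tall, origin at the middle of its underside. A bystander.
- stop_bolt: Dark steel stop bolt, 40 mm wide and 55 mm tall, origin at the middle of its underside. A bystander.
- magnet_square: Red L-shaped magnet square, 50 x 45 x 18 mm, origin at the middle of the underside of its long leg. A bystander.
Things that resemble listed ones, but are neither listed nor needed, are in the scene too. Leave any green look-alike of the lug alone.

How it is judged (in metres and radians):
On the way, in this order (a step that is already met when the one before it is completed fails the run):
1. the pedal is pressed down to its stop (value of joint pedal above 0.185 rad), for 0.1 s.
2. the lug is lifted off the table in the gripper (height (world z) of lug_foot above 0.03 m and contact force between the fingers and lug above 1 N), for 0.2 s.
At the end, for the whole second after the job is handed in: The gripped lug presses on the plate with over 8 N (weight alone gives at most 5.5 N), underside within 2 mm of the face and parallel within 2.6 deg, middle within 12 mm of the outline's middle both ways, rib up the slope within 6.9 deg, at rest; pedal back up (angle between the z axis of lug_center and the z axis of face_mark, either way round below 0.045 rad and angle between the x axis of lug_center and the x axis of face_mark, either way round below 0.12 rad and z of lug_center in the frame of face_mark above 0.018 m and z of lug_foot in the frame of face_mark below 0.002 m and x of lug_foot in the frame of face_mark between -0.012 and 0.012 m and y of lug_foot in the frame of face_mark between -0.012 and 0.012 m and contact force between lug and tilt_plate above 8 N and contact force between the fingers and lug above 3 N and linear speed of lug below 0.02 m/s and value of joint pedal below 0.05 rad); the arm keeps its last pose, push and grip.
It fails at once if the tilting plate is pushed off its set angle (mark moved by more than 6 mm) (distance of face_mark from where it was at the start of the episode above 0.006 m).
It fails at once if the spray can is moved (distance of spray_can from where it was at the start of the episode above 0.03 m).
It fails at once if the stop bolt is moved (distance of stop_bolt from where it was at the start of the episode above 0.03 m).
It fails at once if the magnet square is moved (distance of magnet_square from where it was at the start of the episode above 0.03 m).
It also fails if it takes over 58 s, if anything falls off the work surface, if the arm or the gripper's body presses on something with over 40 N, if the wrist force passes 120 N, or if a joint passes its speed limit or range.

## Working session

There is one attempt and no reset: what is moved stays moved. The work goes in short steps, Python scripts to look and compute and a shell command to move; the robot and the scene stay as the last step left them, time stands still between calls to the robot, and variables do not carry over. Pictures are saved under pics/ and viewed, and the job is handed in when it is done.

```bash
ls; mkdir -p pics
python3 - <<'E'
from station import telemetry, grab_frame, camera_params, ticket, manip
import cv2, numpy as np
print(telemetry.get_state())
for n in ("scene","side","wrist"):
    p=camera_params(n); print(n,p)
    im,d=grab_frame(n)
    cv2.imwrite(f"pics/{n}0.png",im[:,:,::-1]); np.savez(f"pics/{n}0.npz",im=im,d=d)
    print((d>0).mean())
print([a for a in dir(manip) if a[0]!='_'])
E
```

```text
pics
{'t': 0.0, 'joints': array([-1.15122310e-01,  3.59491532e-01,  1.51143364e+00, -9.61412572e-06,
        1.27250112e+00, -1.15081005e-01]), 'joint_vel': array([ 0.00032815, -0.00065708,  0.00145724, -0.00051377,  0.0004399 ,
        0.00046693]), 'joint_efforts': array([-2.01257943e-03, -5.15376234e+01, -2.70722097e+01,  6.73234044e-02,
        3.48843460e-02, -1.61260368e-04]), 'tcp_pos': array([5.99253981e+02, 6.14288920e-02, 1.94217210e+02]), 'orientation': array([-3.14139123e+00,  1.82255772e-03, -3.82871286e-05]), 'wrist_force': array([-0.44813891,  0.4759753 , -0.69191212]), 'moment': array([ 0.05882822, -0.00141434,  0.00216528]), 'width': 87.8990629380703}
scene {'fov_y': 49.81607612344178, 'cx': 319.5595431372516, 'cy': 236.53734634752794, 'cam_to_world': array([[ 7.40065651e-01, -4.48148940e-01,  5.01463219e-01,
         1.12417836e+03],
       [ 6.72491755e-01,  4.84697787e-01, -5.59305726e-01,
        -5.59231493e+02],
       [ 7.59415598e-03,  7.51152836e-01,  6.60084650e-01,
         7.82591509e+02],
       [ 0.00000000e+00,  0.00000000e+00,  0.00000000e+00,
       
[... 296 characters left out ...]
90255564e+02],
       [-1.58741493e-03,  7.91326530e-01,  6.11391693e-01,
         8.56640733e+02],
       [ 0.00000000e+00,  0.00000000e+00,  0.00000000e+00,
         1.00000000e+00]])}
0.9959212239583334
wrist {'fov_y': 68.6444253365687, 'cx': 322.29012275969717, 'cy': 242.59361888383327, 'cam_to_world': array([[ 9.99999840e-01,  1.78568583e-04,  5.36013234e-04,
         6.00856417e+02],
       [-3.10462883e-04,  9.66336877e-01,  2.57279892e-01,
         6.81465075e+01],
       [-4.72027249e-04, -2.57280018e-01,  9.66336779e-01,
         3.84520545e+02],
       [ 0.00000000e+00,  0.00000000e+00,  0.00000000e+00,
         1.00000000e+00]])}
0.9959309895833334
['PlanningError', 'grip_depth']
```

View pics/scene0.png

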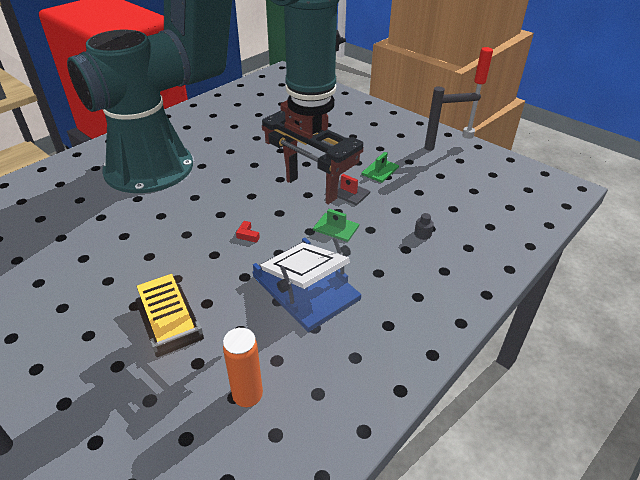

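View pics/side0.png

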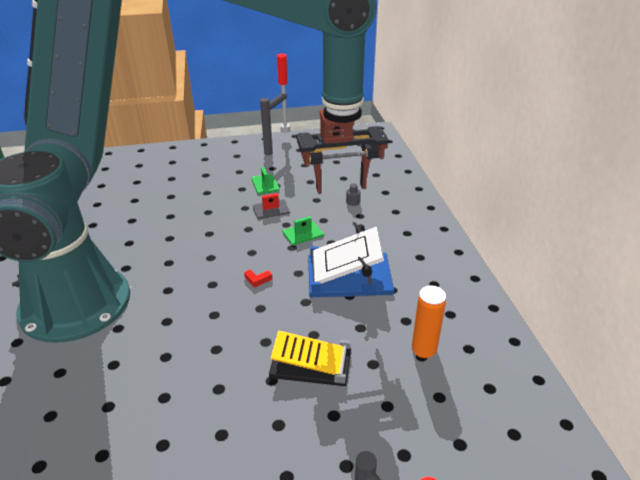

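View pics/wrist0.png

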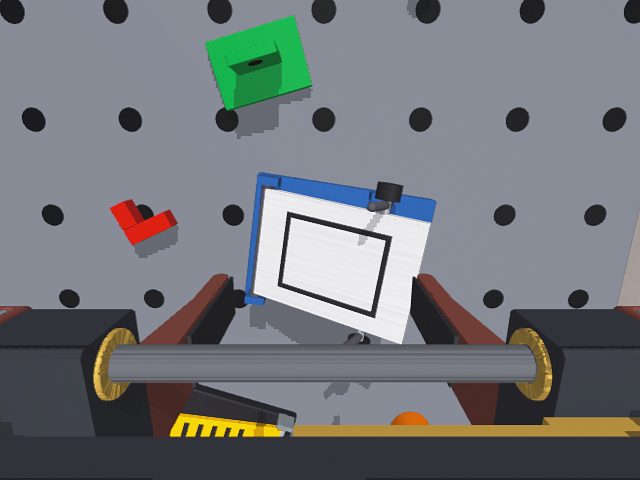

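The scene view shows the pedal at about (168,308), the plate at (305,265), the red-ribbed lug at (350,188) between two green look-alikes, the can at (242,365), the bolt at (425,227) and the magnet square at (247,232). The pedal is on the −y side and the lug on the +y side. Next I'll measure positions from pixels and depth.

```bash
cat > h.py <<'E'
import numpy as np, cv2
from station import telemetry, grab_frame, camera_params
def K(p): return 240/np.tan(np.radians(p['fov_y']/2))
def ray(p,u,v):
    f=K(p); d=np.array([(u-p['cx'])/f,-(v-p['cy'])/f,-1.0]); T=np.array(p['cam_to_world'])
    return T[:3,3],T[:3,:3]@d
def onplane(p,u,v,z):
    o,d=ray(p,u,v); return o+d*(z-o[2])/d[2]
def cloud(p,d):
    f=K(p); v,u=np.mgrid[:480,:640]; T=np.array(p['cam_to_world'])
    c=np.stack([(u-p['cx'])/f*d,-(v-p['cy'])/f*d,-d],-1)
    return c@T[:3,:3].T+T[:3,3]
def snap(n,tag):
    p=camera_params(n); im,d=grab_frame(n)
    cv2.imwrite(f"pics/{n}{tag}.png",im[:,:,::-1]); np.savez(f"pics/{n}{tag}.npz",im=im,d=d,T=p['cam_to_world'])
    return p,im,d
def load(n,tag):
    z=np.load(f"pics/{n}{tag}.npz"); p=camera_params(n)
    if 'T' in z: p['cam_to_world']=z['T']
    return p,z['im'],z['d']
E
python3 - <<'E'
from h import *
np.set_printoptions(precision=1,suppress=True)
for n in ("scene","side","wrist"):
    p,im,d=load(n,"0"); P=cloud(p,d); hsv=cv2.cvtColor(im,cv2.COLOR_RGB2HSV)
    H,S,V=[hsv[...,i].astype(int) for i in range(3)]
    t=(S<50)&(abs(P[...,2])<12)&(d>0); print(n,"table z",np.percentile(P[t][:,2],[5,50,95]))
    ms={'yellow':(H>22)&(H<34)&(S>180),'orange':(H>7)&(H<15)&(S>200),'green':(H>50)&(H<75)&(S>150),'red':((H<4)|(H>176))&(S>180)}
    white=(S<25)&(V>215); ms['white']=white
    for k,m in ms.items():
        m=m&(P[...,2]>-5)&(P[...,2]<170)&(P[...,0]>250)&(P[...,0]<1000)&(abs(P[...,1])<500)
        c,l,s,ce=cv2.connectedComponentsWithStats(m.astype(np.uint8))
        for i in range(1,c):
            if s[i,4]<60: continue
            q=P[l==i]; print(k,s[i,4],ce[i],"med",np.median(q,0),"lo",np.percentile(q,2,0),"hi",np.percentile(q,98,0))
E
```

```text
scene table z [-2.1  0.4  2.9]
green 66 [387.4 160.3] med [471.5 432.6  26.7] lo [463.3 392.3   4. ] hi [497.9 458.2  51.2]
red 195 [247.2 230.4] med [403.1  -7.6  18.2] lo [382.  -25.4   4.5] hi [438.3  14.9  21.6]
white 419 [291.7 255.5] med [555.9 -16.6  47.7] lo [532.8 -83.6  38.6] hi [635.2  27.4  79.7]
white 601 [302.2 260.9] med [607.6 -33.7  71. ] lo [565.6 -66.1  52.2] hi [646.    0.5  88.1]
white 463 [317.3 268.9] med [663.7 -51.3  95.9] lo [615.9 -94.   77.2] hi [683.6  10.8 102.9]
white 632 [238.7 340.1] med [ 713.5 -281.   150.3] lo [ 691.8 -302.2  148.1] hi [ 734.2 -259.7  152.3]
side table z [-1.3  1.6  5. ]
yellow 1066 [300.  350.6] med [ 461.7 -272.9   42. ] lo [ 412.3 -307.9   30.7] hi [ 513.1 -229.8   52.4]
yellow 181 [336.8 356.5] med [ 530.3 -284.4   27.7] lo [ 521.3 -323.1   24.4] hi [ 543.4 -260.5   32.2]
orange 1297 [426.9 328.6] med [ 702.4 -301.1   80.5] lo [ 687.8 -306.4    6.7] hi [ 727.9 -279.8  142.2]
green 380 [264.8 182.9] med [467.1 394.4  11.5] lo [438.  362.6   5.9] hi [499.  444.4  51.2]
green 611 [302.6 231.4] med [534.7 143.8  11.4] lo [494.3 113
[... 623 characters left out ...]
0.7  2.1]
yellow 1219 [211.4 425.9] med [ 468.7 -246.2   41.7] lo [ 429.2 -265.8   31.3] hi [ 516.5 -227.1   50.1]
yellow 172 [269.9 431. ] med [ 536.4 -266.2   27.7] lo [ 528.1 -274.4   24.7] hi [ 546.8 -257.2   30.7]
orange 354 [409.7 419.1] med [ 710.2 -259.1   14. ] lo [ 692.2 -270.     4.2] hi [ 731.3 -256.6   24.8]
green 6511 [259.2  63.1] med [541.4 145.7   8.7] lo [495.2 113.4   6.6] hi [582.8 183.4  49.1]
red 1439 [140.2 221.5] med [401.5  -6.6  18.2] lo [381.9 -26.4   4.4] hi [438.2  13.1  19.9]
white 9661 [343.8 261.8] med [628.7 -29.8  79.3] lo [536.5 -94.2  39.3] hi [682.6  23.8 102.2]
white 6358 [332.5 263. ] med [610.7 -34.8  71.6] lo [566.8 -69.4  52.3] hi [649.7  -1.5  88.8]
```

Run:
```python
from h import *
np.set_printoptions(precision=2,suppress=True)
for n in ("scene","side","wrist"):
    p,im,d=load(n,"0"); P=cloud(p,d); hsv=cv2.cvtColor(im,cv2.COLOR_RGB2HSV)
    S,V,H=hsv[...,1].astype(int),hsv[...,2].astype(int),hsv[...,0].astype(int)
    m=((S<25)&(V>205)&(P[...,2]>30)&(P[...,2]<115)&(P[...,0]>500)&(P[...,0]<720)&(P[...,1]>-120)&(P[...,1]<60))
    q=P[m]; c=q.mean(0); 
    for _ in range(3):
        u,s,vt=np.linalg.svd(q-c,full_matrices=False); nn=vt[2]*np.sign(vt[2][2]); r=(q-c)@nn; q=q[abs(r)<3*np.std(r)+.1]; c=q.mean(0)
    print(n,"normal",nn,"slope",np.arccos(nn[2]),"updir yaw deg",np.degrees(np.arctan2(-nn[1],-nn[0])),"std",r.std())
    # inner white region & outer outline
    k,l,s,ce=cv2.connectedComponentsWithStats(m.astype(np.uint8))
    hsel=None
    # black outline: dark pixels on plane
    dist=abs((P-c)@nn); bm=(V<90)&(S<120)&(dist<6)&(P[...,0]>540)&(P[...,0]<675)&(P[...,1]>-100)&(P[...,1]<25)
    k,l,s,ce=cv2.connectedComponentsWithStats(bm.astype(np.uint8),connectivity=8); i=1+np.argmax(s[1:,4]); bb=(l==i)
    fill=cv2.findContours(bb.astype(np.uint8),cv2.RETR_EXTERNAL,cv2.CHAIN_APPROX_NONE)[0]; ct=max(fill,key=cv2.contourArea)
    # project to plane
    X=[]
    for (uu,vv) in ct[:,0]:
        o,dr=ray(p,uu,vv); X.append(o+dr*((c-o)@nn)/(dr@nn))
    X=np.array(X); ex=np.array([-nn[0]*nn[2],-nn[1]*nn[2],1-nn[2]**2]); ex/=np.linalg.norm(ex); ey=np.cross(nn,ex)
    Q=np.stack([(X-c)@ex,(X-c)@ey],1).astype(np.float32); rc=cv2.minAreaRect(Q)
    print("  outline",rc,"center",c+ex*rc[0][0]+ey*rc[0][1], s[i,4])
    # yellow pedal
    ym=(H>20)&(H<36)&(S>120)&(P[...,1]<-200)&(P[...,1]>-350)&(P[...,0]>380)&(P[...,0]<560)&(P[...,2]>15)&(P[...,2]<70)
    q=P[ym]
    if len(q)>100:
        c2=q.mean(0); 
        for _ in range(4):
            u,s2,vt=np.linalg.svd(q-c2,full_matrices=False); n2=vt[2]*np.sign(vt[2][2]); r=(q-c2)@n2; q=q[abs(r)<2.5*np.std(r)+.1]; c2=q.mean(0)
        print("  pedal normal",n2,np.arccos(n2[2]),np.degrees(np.arctan2(-n2[1],-n2[0])),"c",c2,"rect",cv2.minAreaRect(q[:,:2].astype(np.float32)), len(q))
        np.save(f"pics/y_{n}.npy",q)
```

```text
scene normal [-0.4   0.06  0.91] slope 0.4159545065317062 updir yaw deg -8.898850383731766 std 0.7561897504963528
  outline ((-0.09316635131835938, 36.59284591674805), (37.26554489135742, 107.31172943115234), 69.26397705078125) center [617.64   1.53  72.88] 72
  pedal normal [ 0.19 -0.07  0.98] 0.1981504436184874 160.485914848501 c [ 475.82 -272.2    38.09] rect ((476.8078308105469, -273.70086669921875), (69.0136489868164, 132.91156005859375), 70.71466827392578) 1381
side normal [-0.4   0.06  0.91] slope 0.4161951736188111 updir yaw deg -8.454858706109924 std 1.5490207109569873
  outline ((-51.482479095458984, -21.76764488220215), (2.26895809173584, 18.270889282226562), 4.46375036239624) center [557.71 -50.12  51.21] 7
  pedal normal [ 0.19 -0.07  0.98] 0.19939752891436327 159.2801956804708 c [ 477.83 -276.43   38.54] rect ((476.2950134277344, -273.3382568359375), (73.64114379882812, 129.14569091796875), 71.03904724121094) 1602
wrist normal [-0.4   0.06  0.91] slope 0.4167166979647191 updir yaw deg -8.889300605397864 std 0.6575709502714565
  outline ((-7.385959625244141, -2.5914154052734375), (103.33403778076172, 77.80857849121094), 0.0095413438975811) center [607.35 -35.37  70.27] 1543
  pedal normal [ 0.2  -0.02  0.98] 0.20222051444092687 174.17446837702923 c [ 482.62 -250.3    39.02] rect ((488.63104248046875, -249.66847229003906), (30.780431747436523, 125.10638427734375), 78.89642333984375) 1493
```

Run:
```python
from h import *
p,im,d=load("scene","0"); a=cv2.resize(im[250:370,110:230],(480,480),interpolation=cv2.INTER_NEAREST)
p,im,d=load("side","0"); b=cv2.resize(im[320:395,255:365],(320,218)); c=cv2.resize(im[160:250,240:330],(320,320))
o=np.zeros((540,800,3),np.uint8); o[:480,:480]=a; o[:218,480:]=b; o[218:538,480:]=c
cv2.imwrite("pics/crop.png",o[:,:,::-1])
```

```text
(no output)
```

View pics/crop.png

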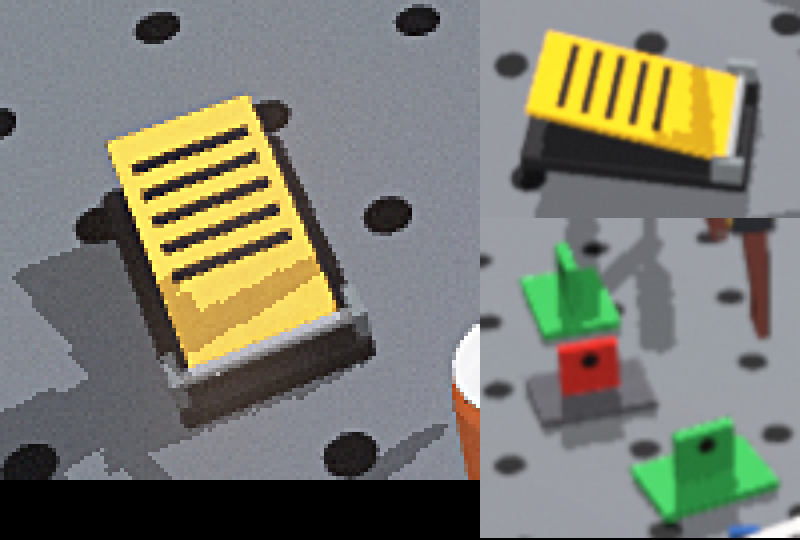

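Mark at about (607.4, −35.4, 70.3), slope 0.416 rad, up-slope yaw −8.9°. Pedal pad at about (442, −261, 45.5). The crop confirms the lug has a dark base and a red rib. I'll move to hover over the pedal with the gripper shut.

```bash
python3 -m jog '[[[255,-20,35,0,0],[255,-40,70,0,0],[255,-63,105,0,0],[255,-84,140,0,0],[255,-105,175,0,0],[255,-126,210,10,0],[255,-147,245,30,0],[255,-157,261,60,0],[255,-157,261,90,0],[255,-157,261,120,0],[255,-157,261,130,0],[255,-157,261,130,0]]]'
python3 - <<'E'
from h import *
print(telemetry.get_state()['wrist_force']); snap("scene","1"); snap("side","1")
E
```

```text
t: 1.35
tcp_pos: [441.1, -260.0, 63.3]
orientation: [-3.139, 0.004, 0.0]
wrist_force: [0.9, 0.5, -0.1]
width: 0.1
[ 0.8936068   0.52196197 -0.07927038]
```

View pics/side1.png

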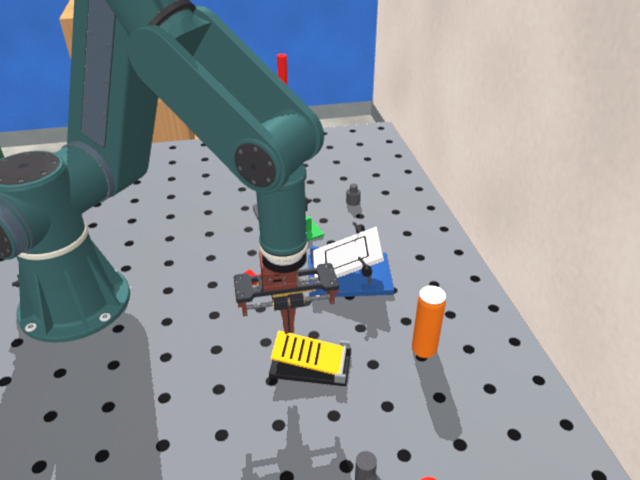

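The shut fingers are just above the pedal's free end, at about (288,330). Next I'll press it.

```bash
python3 -m jog '[[[255,0,0,10,0],[255,0,0,20,0],[255,0,0,27,0],[255,0,0,33,0],[255,0,0,36,0],[255,0,0,36,0]]]'
```

```text
t: 2.05
tcp_pos: [442.5, -260.9, 28.8]
orientation: [-3.141, 0.002, 0.0]
wrist_force: [0.5, 0.1, -0.3]
width: 0.6
```

View pics/scene1.png

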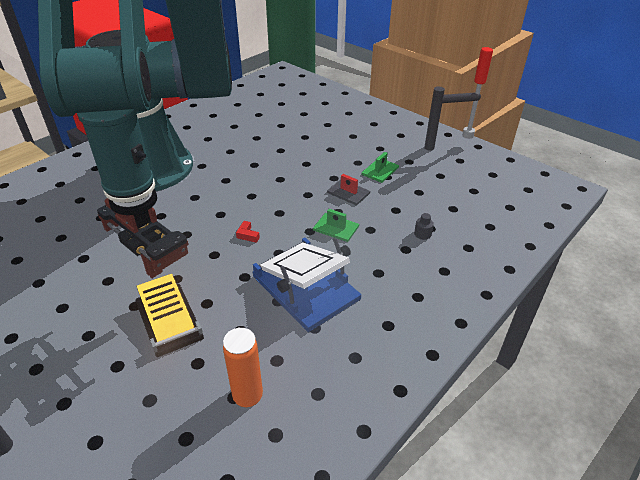

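There's no contact force at z=28.8, which is odd, so I'm looking again.

Run:
```python
from h import *
p,im,d=snap("scene","2"); a=im[220:370,80:250]
p2,im2,d2=snap("side","2"); b=im2[270:400,210:370]
a=cv2.resize(a,(400,353)); b=cv2.resize(b,(400,325))
o=np.zeros((360,800,3),np.uint8); o[:353,:400]=a;o[:325,400:]=b
cv2.imwrite("pics/c2.png",o[:,:,::-1]); print(telemetry.get_state())
```

```text
{'t': 2.15, 'joints': array([-6.66668764e-01,  4.54623131e-01,  1.86445083e+00, -1.02135259e-03,
        8.22867409e-01, -6.66356364e-01]), 'joint_vel': array([ 0.00030226, -0.00592363, -0.00342621, -0.00047533,  0.00055893,
       -0.00085364]), 'joint_efforts': array([ 5.24204530e-03, -4.73311365e+01, -1.69586223e+01,  3.16659815e-02,
        6.34985324e-02, -2.52660329e-04]), 'tcp_pos': array([ 442.93266426, -261.23778992,   29.34584002]), 'orientation': array([3.14121998e+00, 7.36995185e-04, 3.82237819e-04]), 'wrist_force': array([0.38467962, 0.17957686, 0.25662655]), 'moment': array([ 0.0332907 , -0.05656283,  0.03620612]), 'width': 0.5798893777308801}
```

View pics/c2.png

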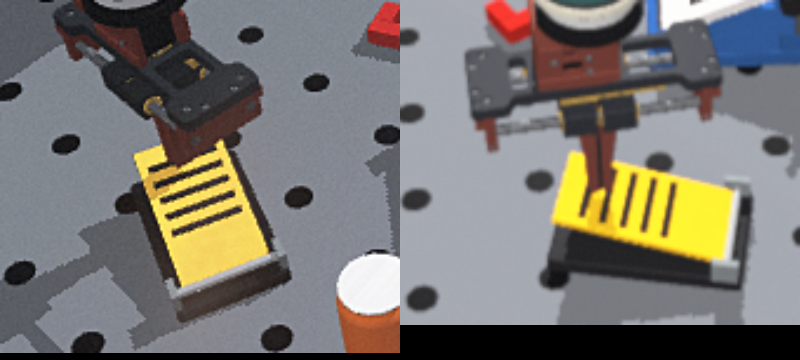

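Run:
```python
from h import *
np.set_printoptions(precision=3,suppress=True)
for tag in "12":
  for n in ("scene","side"):
    p,im,d=load(n,tag); P=cloud(p,d); hsv=cv2.cvtColor(im,cv2.COLOR_RGB2HSV)
    S,V,H=hsv[...,1].astype(int),hsv[...,2].astype(int),hsv[...,0].astype(int)
    ym=(H>20)&(H<36)&(S>120)&(P[...,1]<-200)&(P[...,1]>-350)&(P[...,0]>380)&(P[...,0]<560)&(P[...,2]>8)&(P[...,2]<70)
    q=P[ym]; c2=q.mean(0)
    for _ in range(4):
        u,s2,vt=np.linalg.svd(q-c2,full_matrices=False); n2=vt[2]*np.sign(vt[2][2]); r=(q-c2)@n2; q=q[abs(r)<2.5*np.std(r)+.1]; c2=q.mean(0)
    print(tag,n,"angle",np.arccos(n2[2]),c2,"z at pad",c2[2]-((np.array([441.8,-261.3])-c2[:2])@n2[:2])/n2[2],cv2.minAreaRect(q[:,:2].astype(np.float32)))
    fm=(P[...,0]>415)&(P[...,0]<470)&(P[...,1]>-285)&(P[...,1]<-235)&(P[...,2]<100)&(P[...,2]>20)&((H<10)|(H>170))&(S>80)
    print("finger",fm.sum(),np.percentile(P[fm],[1,50],axis=0))
```

```text
1 scene angle 0.20053158821742942 [ 483.052 -276.657   36.321] z at pad 45.2686673187579 ((476.5747375488281, -273.6845397949219), (68.87639617919922, 133.20188903808594), 70.76445770263672)
finger 43 [[ 431.154 -272.605   40.514]
 [ 450.068 -263.639   95.661]]
1 side angle 0.20026592829109097 [ 477.69  -276.607   38.591] z at pad 46.50782645147387 ((476.21484375, -273.4898376464844), (72.7569808959961, 128.90586853027344), 70.65154266357422)
finger 10 [[ 435.698 -272.105   94.237]
 [ 443.506 -269.827   98.21 ]]
2 scene angle 0.19878209000776711 [ 491.764 -279.865   34.482] z at pad 45.2147361098686 ((476.933349609375, -273.73968505859375), (68.92074584960938, 132.32421875), 70.77128601074219)
finger 118 [[ 434.461 -272.42    43.167]
 [ 449.866 -270.625   76.936]]
2 side angle 0.2013059581909677 [ 479.666 -278.611   38.119] z at pad 46.599690539618706 ((476.2289733886719, -272.9571533203125), (73.78549194335938, 129.00186157226562), 71.2305908203125)
finger 120 [[ 435.264 -273.26    50.321]
 [ 444.376 -270.41    79.537]]
```

Run:
```python
from h import *
from station import manip
print(manip.grip_depth)
out=[]
for n,(x0,y0) in (("scene",(110,200)),("side",(250,300))):
    p,im,d=load(n,"2"); T=np.array(p['cam_to_world']); im=im.copy()
    s=5; a=cv2.resize(im[y0:y0+100,x0:x0+80],None,fx=s,fy=s,interpolation=cv2.INTER_NEAREST)
    for z in (29.3,48):
        c=T[:3,:3].T@(np.array([442.9,-261.2,z])-T[:3,3]); u=p['cx']+K(p)*c[0]/-c[2]; v=p['cy']-K(p)*c[1]/-c[2]
        print(n,z,u,v); cv2.circle(a,(int((u-x0+.5)*s),int((v-y0+.5)*s)),4,(0,255,255),1)
    out.append(a)
cv2.imwrite("pics/c3.png",np.hstack(out)[:,:,::-1])
```

```text
18.700000000000003
scene 29.3 160.48706121160677 296.1945734934276
scene 48 158.5840306857291 289.6265162461243
side 29.3 289.5749955843195 352.4180508438453
side 48 289.1791355186307 345.86674220350704
```

View pics/c3.png

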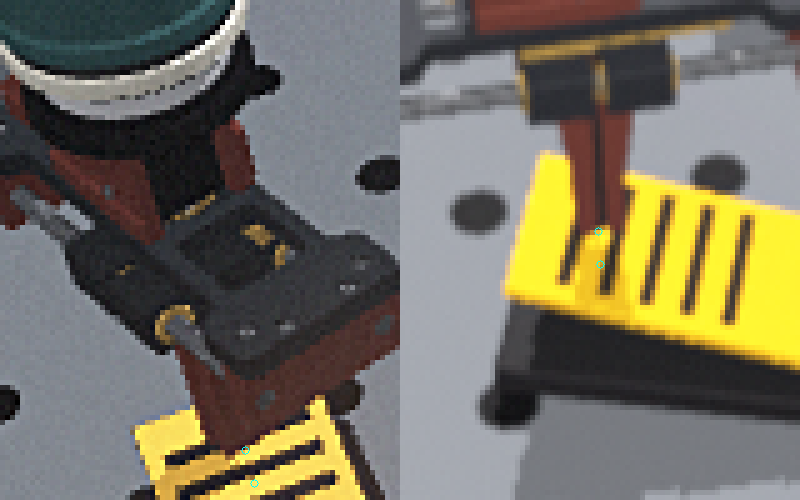

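The image puts the fingertips just touching at z≈46–50, not pressing, so the reported TCP sits beyond the physical tips. I'll go on down while watching the force.

```bash
python3 -m jog '[[[255,0,0,3,0],[255,0,0,6,0],[255,0,0,6,0]]]'; python3 -m jog '[[[255,0,0,3,0],[255,0,0,6,0],[255,0,0,6,0]]]'
```

```text
t: 2.45
tcp_pos: [442.7, -261.1, 23.0]
orientation: [3.142, 0.001, 0.0]
wrist_force: [0.4, 0.1, -0.1]
width: 0.3
t: 2.75
tcp_pos: [442.5, -261.0, 16.7]
orientation: [-3.141, 0.002, 0.0]
wrist_force: [-0.7, -0.1, 3.0]
width: 0.4
```

```bash
python3 -m jog '[[[255,0,0,5,0],[255,0,0,10,0],[255,0,0,10,0]]]'; python3 -m jog '[[[255,0,0,3,0],[255,0,0,6,0],[255,0,0,6,0]]]'
```

```text
t: 3.05
tcp_pos: [441.9, -260.8, 6.1]
orientation: [-3.141, 0.003, 0.001]
wrist_force: [-2.0, 0.4, 4.0]
width: 0.4
t: 3.35
tcp_pos: [441.5, -260.7, -0.1]
orientation: [-3.141, 0.003, 0.001]
wrist_force: [-3.1, 1.1, 6.2]
width: 0.4
```

```bash
python3 -m jog '[[[255,0,0,2,0],[255,0,0,3,0],[255,0,0,3,0]]]';python3 -m jog '[[[255,0,0,2,0],[255,0,0,2,0],[255,0,0,2,0]]]'
python3 - <<'E'
from h import *
p,im,d=snap("scene","4"); a=im[220:370,80:250]
p2,im2,d2=snap("side","4"); b=im2[270:400,210:370]
a=cv2.resize(a,(400,353)); b=cv2.resize(b,(400,325))
o=np.zeros((360,800,3),np.uint8); o[:353,:400]=a;o[:325,400:]=b
cv2.imwrite("pics/c4.png",o[:,:,::-1])
for n in ("scene","side"):
    p,im,d=load(n,"4"); P=cloud(p,d); hsv=cv2.cvtColor(im,cv2.COLOR_RGB2HSV)
    S,V,H=hsv[...,1].astype(int),hsv[...,2].astype(int),hsv[...,0].astype(int)
    ym=(H>20)&(H<36)&(S>120)&(P[...,1]<-200)&(P[...,1]>-350)&(P[...,0]>380)&(P[...,0]<560)&(P[...,2]>8)&(P[...,2]<70)
    q=P[ym]; c2=q.mean(0)
    for _ in range(4):
        u,s2,vt=np.linalg.svd(q-c2,full_matrices=False); n2=vt[2]*np.sign(vt[2][2]); r=(q-c2)@n2; q=q[abs(r)<2.5*np.std(r)+.1]; c2=q.mean(0)
    print(n,"angle",np.arccos(n2[2]),c2,"z at pad",c2[2]-((np.array([441.8,-261.3])-c2[:2])@n2[:2])/n2[2])
E
```

```text
t: 3.65
tcp_pos: [441.4, -260.6, -3.0]
orientation: [-3.141, 0.004, 0.001]
wrist_force: [-3.0, -0.2, 7.1]
width: 0.8
t: 3.95
tcp_pos: [441.4, -260.7, -3.8]
orientation: [-3.141, 0.003, 0.001]
wrist_force: [-4.3, 2.2, 19.1]
width: 0.2
scene angle 0.0084513795150099 [ 493.36171225 -281.31174459   24.06838157] z at pad 23.628335262924075
side angle 0.005328475339009487 [ 479.4492461  -278.25531748   25.05375302] z at pad 24.918117030538344
```

View pics/c4.png

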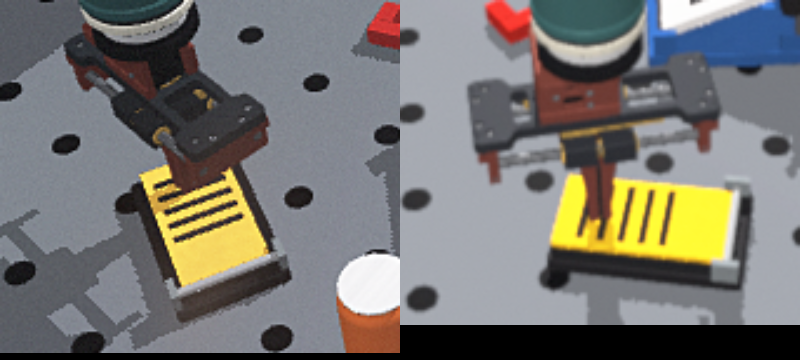

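The pedal is flat, with its measured angle about 0.007 rad off level, and the force has risen to 19 N, so it is at the stop. The contact height shows the real fingertips are about 28 mm above the reported TCP, and I'll account for that. I'm releasing the pedal, then going toward the lug.

```bash
python3 -m jog '[[[255,0,0,-15,0],[255,0,0,-40,0],[255,0,0,-80,0],[120,0,0,-120,0],[60,0,0,-160,0],[0,0,0,-195,0],[0,0,0,-195,0]]]'
python3 - <<'E'
from h import *
np.set_printoptions(precision=2,suppress=True)
for n in ("scene","side"):
    p,im,d=load(n,"1"); P=cloud(p,d); hsv=cv2.cvtColor(im,cv2.COLOR_RGB2HSV)
    S,V,H=hsv[...,1].astype(int),hsv[...,2].astype(int),hsv[...,0].astype(int)
    m=((H<5)|(H>175))&(S>150)&(P[...,0]>400)&(P[...,0]<540)&(P[...,1]>200)&(P[...,1]<340)
    q=P[m]; print(n,m.sum(),q.mean(0),np.percentile(q,[3,97],axis=0))
    t=m&(P[...,2]>10)&(P[...,2]<55); xy=P[t][:,:2].astype(np.float32); print(cv2.minAreaRect(xy), cv2.fitLine(xy,cv2.DIST_HUBER,0,.01,.01).ravel())
E
```

```text
t: 4.75
tcp_pos: [445.4, -263.1, 196.0]
orientation: [3.136, -0.005, 0.001]
wrist_force: [0.2, -0.4, 0.5]
width: 29.2
scene 200 [472.   274.24  32.82] [[449.98 269.2   11.28]
 [492.7  282.54  50.08]]
((470.9678039550781, 274.6769104003906), (45.881103515625, 16.79139518737793), 10.11629867553711) [  0.99   0.13 470.92 273.58]<stdin>:7: RuntimeWarning: Mean of empty slice.
  ret = um.true_divide(
Traceback (most recent call last):
IndexError: index -1 is out of bounds for axis 0 with size 0
```

```bash
python3 -m jog '[[[0,2,-45,0,5],[0,4,-90,0,12],[0,6,-135,0,20],[0,8,-180,0,27],[0,10,-225,0,34],[0,12,-270,0,42],[0,14,-315,0,49],[0,16,-360,0,56],[0,18,-405,0,64],[0,20,-450,0,72],[0,23,-495,0,78],[0,26,-537,0,82]]]'
python3 -m jog '[[[0,0,0,0,0],[0,0,0,0,0]]]'
python3 - <<'E'
from h import *
p,im,d=snap("wrist","5"); snap("side","5")
print(p['cam_to_world'])
E
```

```text
t: 5.95
tcp_pos: [470.3, 275.8, 192.1]
orientation: [-3.138, -0.006, -1.435]
wrist_force: [1.8, -0.4, 0.3]
width: 87.5
t: 6.15
tcp_pos: [469.3, 276.4, 190.6]
orientation: [-3.141, -0.007, -1.432]
wrist_force: [-0.0, 0.3, -0.2]
width: 87.9
[[ 1.38392974e-01  9.58008206e-01  2.51132759e-01  5.39403743e+02]
 [-9.90346041e-01  1.31847838e-01  4.27886195e-02  2.85574433e+02]
 [ 7.88053734e-03 -2.54629978e-01  9.67006448e-01  3.80873380e+02]
 [ 0.00000000e+00  0.00000000e+00  0.00000000e+00  1.00000000e+00]]
```

View pics/wrist5.png

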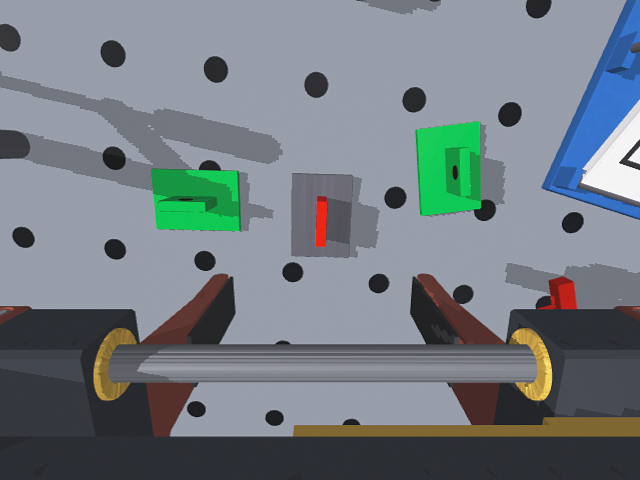

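The wrist view shows the rib at (321,221) on the grey base (292–353, 174–258), with a green look-alike on each side, at x≈197 and x≈450. Measuring it now.

Run:
```python
from h import *
np.set_printoptions(precision=2,suppress=True)
p,im,d=load("wrist","5"); P=cloud(p,d); hsv=cv2.cvtColor(im,cv2.COLOR_RGB2HSV)
S,V,H=hsv[...,1].astype(int),hsv[...,2].astype(int),hsv[...,0].astype(int)
v,u=np.mgrid[:480,:640]
m=((H<5)|(H>175))&(S>150)&(u>300)&(u<345)&(v>185)&(v<260)
top=m&(P[...,2]>45); print(m.sum(),top.sum(),P[top].mean(0),P[top][:,2].std())
def rect(mask,z):
    ct=max(cv2.findContours(mask.astype(np.uint8),cv2.RETR_EXTERNAL,cv2.CHAIN_APPROX_NONE)[0],key=cv2.contourArea)
    Q=np.array([onplane(p,a,b,z)[:2] for a,b in ct[:,0]],np.float32); return cv2.minAreaRect(Q)
print(rect(top,48))
b=(P[...,2]>5)&(P[...,2]<12)&(S<80)&(u>280)&(u<365)&(v>160)&(v<270)
b=cv2.morphologyEx((b|m).astype(np.uint8),cv2.MORPH_OPEN,np.ones((5,5)))
print(rect(b,8), (b>0).sum())
s=telemetry.get_state(); print(s['tcp_pos'],s['orientation'],s['joints'])
```

```text
512 466 [472.02 274.81  49.86] 21.743273590310995
((471.30230712890625, 274.662353515625), (44.32990646362305, 9.664576530456543), 7.694067478179932)
((471.3988952636719, 274.5433349609375), (89.95508575439453, 63.898338317871094), 6.269553184509277) 4823
[469.59 274.61 191.17] [-3.14 -0.01 -1.43] [ 0.41  0.28  1.64 -0.01  1.22  1.84]
```

Run:
```python
from h import *
from scipy.spatial.transform import Rotation as R
np.set_printoptions(precision=1,suppress=True)
p,im,d=load("wrist","5"); P=cloud(p,d)
s=telemetry.get_state(); Rt=R.from_euler('xyz',s['orientation']).as_matrix(); t=s['tcp_pos']
v,u=np.mgrid[:480,:640]
L=(P-t)@Rt
for nm,mk in (("left",(u>130)&(u<240)),("right",(u>408)&(u<500))):
    m=mk&(v>265)&(v<320)&(P[...,2]>120)
    q=L[m]; print(nm,m.sum(),np.percentile(q,[1,5,50,95,99],axis=0))
for v0 in (278,285,295): print([ (u0,L[v0,u0]) for u0 in (215,222,228,232,415,420,426,432)])
```

```text
left 1964 [[ -53.9  -70.9 -189.6]
 [ -52.2  -12.9  -75.4]
 [ -45.1  -11.8  -52.9]
 [ -43.3    2.3  -30.5]
 [  -0.     6.9  -28. ]]
right 1901 [[ 43.7 -13.3 -76.5]
 [ 44.  -13.  -73.6]
 [ 45.8 -11.9 -52.3]
 [ 52.9   2.1 -30.4]
 [ 54.4   6.6 -28. ]]
[(215, array([-50. , -12.6, -34.5])), (222, array([-46.9, -12.5, -34.3])), (228, array([-45. , -11.2, -30.8])), (232, array([-43.4, -10.7, -29.6])), (415, array([ 44.8, -11.3, -30.7])), (420, array([ 46.5, -12.2, -33.1])), (426, array([ 49. , -12.6, -34.1])), (432, array([ 51.9, -12.5, -33.9]))]
[(215, array([-47.6, -12.4, -42.8])), (222, array([-44.9, -11.8, -41.5])), (228, array([-43.4, -10.2, -37.2])), (232, array([-43.6,  -7.3, -30. ])), (415, array([ 44.5,  -8.5, -32.7])), (420, array([ 44.9, -11.2, -39.4])), (426, array([ 46.8, -12.2, -41.8])), (432, array([ 48.9, -12.9, -43.6]))]
[(215, array([-45.5, -10.9, -50.6])), (222, array([-43.6,  -9.4, -47. ])), (228, array([-43.5,  -5.6, -38.2])), (232, array([-43.7,  -2.4, -30.7])), (415, array([ 44.1,  -4.5, -35.3])), (420, array([ 44.2,  -7.8, -42.8])), (426, array([ 44.6, -10.8, -50. ])), (432, array([ 46.4, -11.8, -52.2]))]
```

The depth data confirms the real tips sit 28 mm behind the reported TCP along tool z. The lug is at (471.3, 274.6), yaw about 7°. Descending.

```bash
python3 -m jog '[[[0,1,-2,35,1],[0,1,-2,70,1],[0,1,-2,105,1],[0,1,-2,130,1],[0,1,-2,145,1],[0,1,-2,145,1],[0,1,-2,145,1]]]'
python3 - <<'E'
from h import *
for i in range(1):
  s=telemetry.get_state(); print(s['tcp_pos'],s['orientation'])
p,im,d=snap("wrist","6");s=telemetry.get_state(); print(s['tcp_pos'],s['orientation'])
E
```

```text
t: 6.95
tcp_pos: [472.2, 271.6, 46.4]
orientation: [-3.141, -0.007, -1.453]
wrist_force: [0.4, -0.2, 0.0]
width: 87.9
[472.2023046  271.60440436  46.42326291] [-3.14067218 -0.00722922 -1.45338309]
[472.79622277 272.18853011  47.01352734] [-3.13916777 -0.006752   -1.45304179]
```

View pics/wrist6.png

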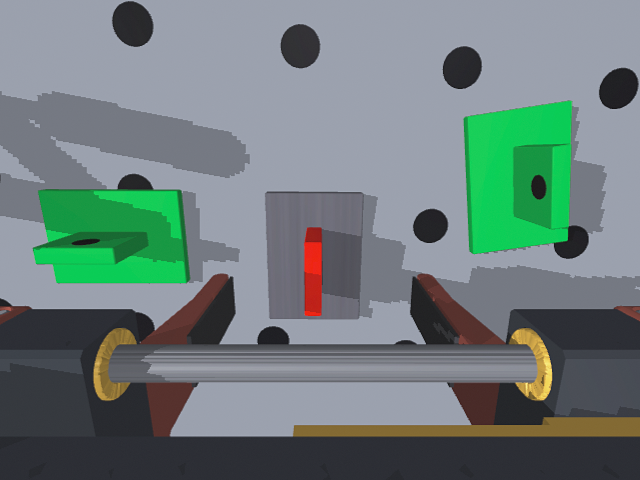

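```bash
python3 -m jog '[[[0,-2,1,20,0],[0,-2,1,40,0],[0,-2,1,55,0],[0,-2,1,60,0],[0,-2,1,60,0],[0,-2,1,60,0]]]'
python3 -m jog '[[[120,0,0,0,0],[180,0,0,0,0],[255,0,0,0,0],[255,0,0,0,0],[255,0,0,0,0],[255,0,0,0,0],[255,0,0,0,0],[255,0,0,0,0],[255,0,0,0,0]]]'
```

```text
t: 7.6
tcp_pos: [472.6, 273.9, -11.9]
orientation: [-3.138, -0.006, -1.453]
wrist_force: [-0.2, -0.1, -0.3]
width: 87.7
t: 8.5
tcp_pos: [472.6, 273.9, -12.0]
orientation: [-3.138, -0.006, -1.453]
wrist_force: [0.3, 0.3, -0.1]
width: 19.2
```

```bash
python3 -m jog '[[[255,0,0,0,0],[255,0,0,0,0],[255,0,0,0,0],[255,0,0,0,0]]]'
python3 - <<'E'
from h import *
p,im,d=snap("wrist","7"); p,im,d=snap("side","7")
E
```

```text
t: 8.9
tcp_pos: [472.7, 274.3, -11.9]
orientation: [-3.137, -0.006, -1.453]
wrist_force: [-1.1, 3.6, 0.1]
width: 9.5
```

View pics/wrist7.png

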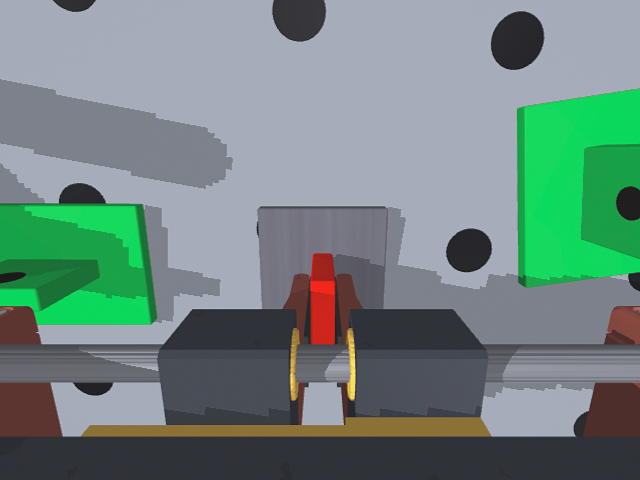

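The rib is gripped (width 9.5 mm). Lifting.

```bash
python3 -m jog '[[[255,0,0,-8,0],[255,0,0,-20,0],[255,0,0,-45,0],[255,0,0,-75,0],[255,0,0,-105,0],[255,0,0,-135,0],[255,0,0,-165,0],[255,0,0,-190,4],[255,0,0,-200,8],[255,0,0,-200,12],[255,0,0,-200,15],[255,0,0,-200,15]]]'
python3 - <<'E'
from h import *
p,im,d=snap("scene","8"); p,im,d=snap("side","8")
for n in ("scene","side"):
    p,im,d=load(n,"1"); P=cloud(p,d)
    m=(P[...,0]>520)&(P[...,0]<700)&(P[...,1]>-130)&(P[...,1]<60)
    print(n,"max z near plate",np.percentile(P[m][:,2],[99,99.9]))
s=telemetry.get_state(); print(s)
E
```

```text
t: 10.2
tcp_pos: [471.0, 274.6, 188.5]
orientation: [-3.136, -0.005, -1.716]
wrist_force: [-0.3, 0.1, -5.9]
width: 9.8
scene max z near plate [102.72771217 111.20339528]
side max z near plate [104.54253484 112.19738186]
{'t': 10.3, 'joints': array([ 0.40671256,  0.28682008,  1.63783559, -0.00765933,  1.21521927,
        2.12310807]), 'joint_vel': array([ 0.00024266,  0.00653258, -0.00073366,  0.00148901, -0.00439197,
        0.00079123]), 'joint_efforts': array([-3.04173591e-03, -4.89897609e+01, -2.82428938e+01, -7.92852324e-02,
       -5.45783539e-02,  6.60557323e-02]), 'tcp_pos': array([471.18194747, 274.7739668 , 188.20301059]), 'orientation': array([-3.1363689 , -0.00522028, -1.71374885]), 'wrist_force': array([ 0.38454496, -0.30058214, -4.86366987]), 'moment': array([0.09991572, 0.14094716, 0.04009885]), 'width': 10.112469629578582}
```

View pics/side8.png

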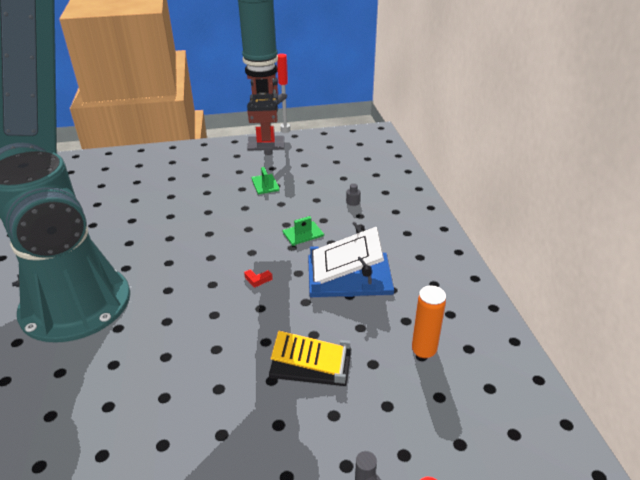

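```bash
python3 -m jog '[[[255,14,-9,0,0],[255,43,-28,0,0],[255,73,-47,0,0],[255,102,-67,0,0],[255,132,-86,0,0],[255,161,-105,0,0],[255,190,-125,0,0],[255,220,-144,0,0],[255,250,-164,10,0],[255,275,-180,25,0],[255,287,-188,40,0],[255,288,-189,48,0]]]'
python3 -m jog '[[[255,0,0,0,0],[255,0,0,0,0]]]'
python3 - <<'E'
from h import *
p,im,d=snap("wrist","9"); p,im,d=snap("side","9")
s=telemetry.get_state(); print(s)
E
```

```text
t: 11.5
tcp_pos: [616.9, -38.9, 140.8]
orientation: [-3.139, -0.005, -1.715]
wrist_force: [-0.4, 0.5, -6.2]
width: 10.3
t: 11.7
tcp_pos: [615.8, -37.6, 140.4]
orientation: [-3.141, -0.005, -1.714]
wrist_force: [-0.2, 0.2, -5.3]
width: 9.4
{'t': 11.8, 'joints': array([-0.16934931,  0.43279238,  1.53445701, -0.00545272,  1.17097434,
        1.5465114 ]), 'joint_vel': array([-0.00168325, -0.0046046 , -0.00788327, -0.00187751, -0.00548064,
        0.00018428]), 'joint_efforts': array([-3.15506347e-01, -5.71442127e+01, -2.70076865e+01, -4.76204976e-02,
       -4.21327853e-02,  1.93979766e-03]), 'tcp_pos': array([616.80041706, -37.6487209 , 141.38737747]), 'orientation': array([-3.13835215, -0.00510998, -1.71375496]), 'wrist_force': array([-0.71709911, -0.60898246, -6.02019869]), 'moment': array([ 0.03542169,  0.02443111, -0.02082239]), 'width': 10.14886780501174}
```

View pics/wrist9.png

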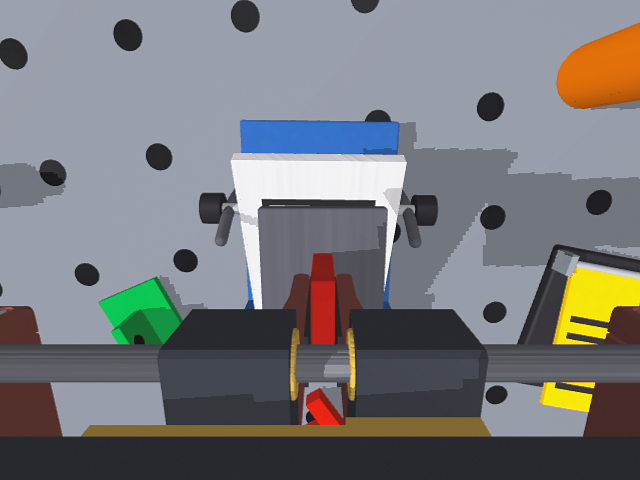

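View pics/side9.png

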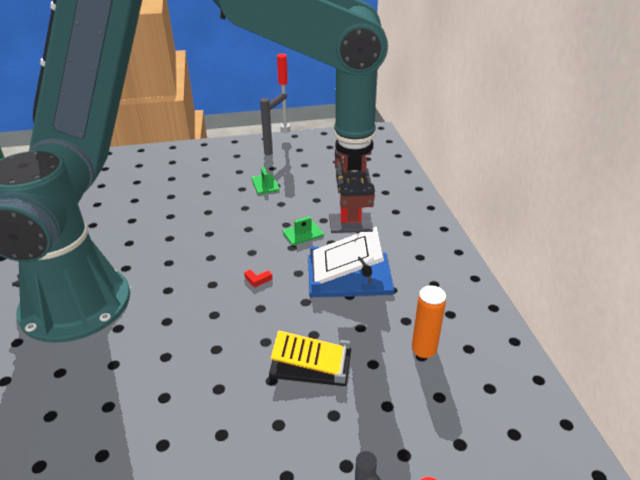

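Lug is held level, squared to the plate; the outline at (319,203) sits about 2 mm to tool −x of the lug's middle line. I'll descend toward first contact of the uphill edge.

```bash
python3 -m jog '[[[255,-1,0,15,0],[255,-2,0,35,0],[255,-2,0,50,0],[255,-2,0,54,0],[255,-2,0,54,0]]]'
python3 -m jog '[[[255,0,0,2,0],[255,0,0,3,0],[255,0,0,3,0]]]'
python3 - <<'E'
from h import *
p,im,d=snap("wrist","10"); p,im,d=snap("side","10"); snap("scene","10")
E
```

```text
t: 12.3
tcp_pos: [617.0, -35.3, 87.5]
orientation: [-3.139, -0.005, -1.713]
wrist_force: [0.9, 0.3, -5.2]
width: 9.7
t: 12.6
tcp_pos: [617.4, -35.3, 85.1]
orientation: [-3.138, -0.005, -1.713]
wrist_force: [-0.5, 0.9, -5.9]
width: 9.8
```

View pics/wrist10.png

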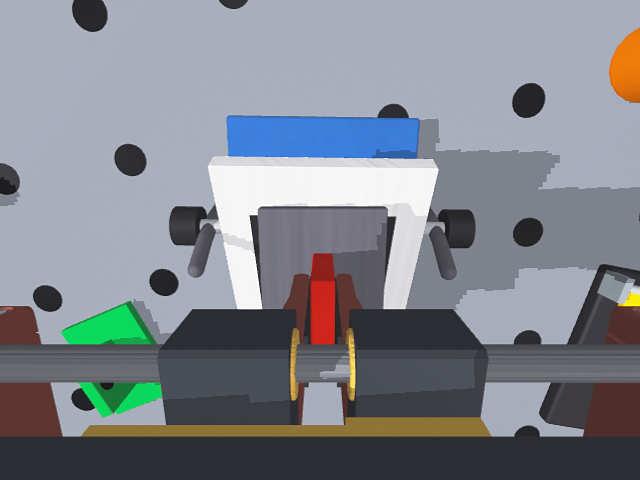

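Centred well: outline sides are at 250 and 396, base sides at 258 and 387. Next is first contact, then I'll drag downhill while descending so the lug pivots about the jaw axis until it is flush.

```bash
python3 -m jog '[[[255,0,0,2,0],[255,0,0,3,0],[255,0,0,3,0]]]'
python3 -m jog '[[[255,0,2,2,0],[255,0,4,4,0],[255,0,4,4,0]]]'
```

```text
t: 13.05
tcp_pos: [617.0, -35.4, 81.6]
orientation: [-3.139, -0.005, -1.713]
wrist_force: [0.6, -0.0, -5.4]
width: 9.9
t: 13.35
tcp_pos: [614.4, -35.1, 78.6]
orientation: [-3.135, -0.005, -1.713]
wrist_force: [0.5, -0.7, 2.1]
width: 9.9
```

```bash
python3 -m jog '[[[255,0,2,2,0],[255,0,4,4,0],[255,0,4,4,0]]]'
python3 -m jog '[[[255,0,2,2,0],[255,0,4,4,0],[255,0,4,4,0]]]'
```

```text
t: 13.65
tcp_pos: [610.4, -34.6, 74.7]
orientation: [-3.135, -0.005, -1.713]
wrist_force: [-0.1, 0.6, 4.4]
width: 9.7
t: 13.95
tcp_pos: [605.6, -33.9, 70.1]
orientation: [-3.136, -0.005, -1.713]
wrist_force: [0.5, -0.3, 2.1]
width: 10.2
```

Run:
```python
from h import *
p,im,d=snap("wrist","11"); a=im
p,im2,d=snap("side","11"); p,im3,d=snap("scene","11")
o=np.hstack([cv2.resize(im2[200:310,290:410],(400,367)),cv2.resize(im3[200:320,240:371],(400,367))])
cv2.imwrite("pics/c11.png",o[:,:,::-1])
```

```text
(no output)
```

View pics/c11.png

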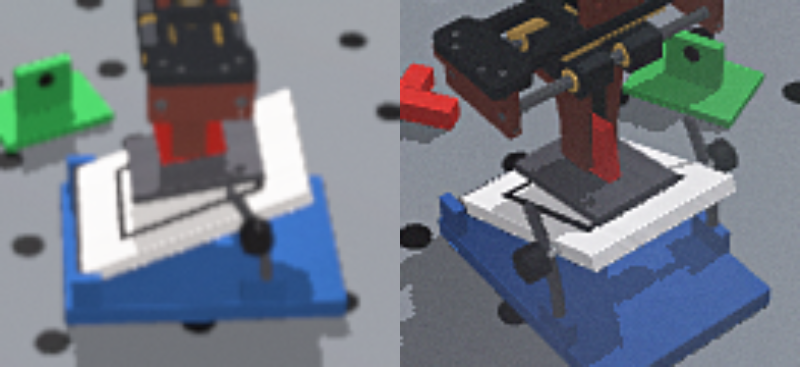

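The lug is pivoting as planned: its base is part-way tilted with the uphill edge on the plate. Continuing.

```bash
python3 -m jog '[[[255,0,2,2,0],[255,0,3,4,0],[255,0,3,4,0]]]'
python3 -m jog '[[[255,0,2,2,0],[255,0,3,4,0],[255,0,3,4,0]]]'
```

```text
t: 14.4
tcp_pos: [602.3, -33.5, 65.8]
orientation: [-3.137, -0.005, -1.713]
wrist_force: [-0.2, -0.6, 2.2]
width: 10.0
t: 14.7
tcp_pos: [598.9, -33.0, 61.4]
orientation: [-3.138, -0.005, -1.713]
wrist_force: [0.3, -0.2, 1.8]
width: 10.1
```

```bash
python3 -m jog '[[[255,0,1,1,0],[255,0,2,3,0],[255,0,2,3,0]]]'
python3 -m jog '[[[255,0,1,1,0],[255,0,1,2,0],[255,0,1,2,0]]]'
python3 - <<'E'
from h import *
p,im,d=snap("wrist","12"); a=im
p,im2,d=snap("side","12"); p,im3,d=snap("scene","12")
o=np.hstack([cv2.resize(im2[200:310,290:410],(400,367)),cv2.resize(im3[200:320,240:371],(400,367))])
cv2.imwrite("pics/c12.png",o[:,:,::-1])
E
```

```text
t: 15.0
tcp_pos: [596.5, -32.7, 58.1]
orientation: [-3.139, -0.005, -1.713]
wrist_force: [1.0, 0.3, 1.7]
width: 9.7
t: 15.3
tcp_pos: [595.2, -32.5, 56.2]
orientation: [-3.139, -0.005, -1.713]
wrist_force: [-1.0, 0.3, 6.3]
width: 10.0
```

View pics/c12.png

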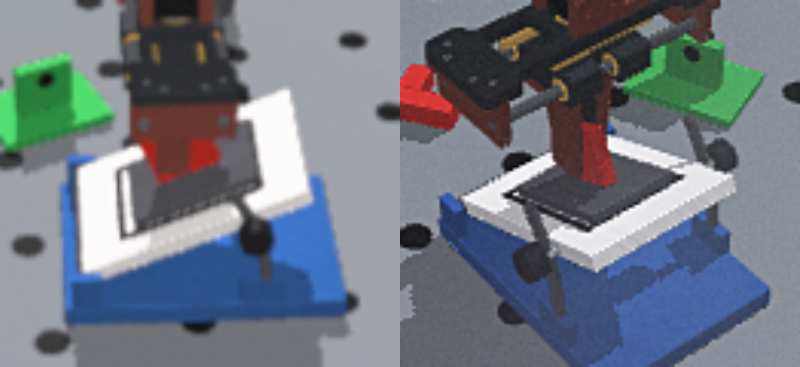

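View pics/wrist12.png

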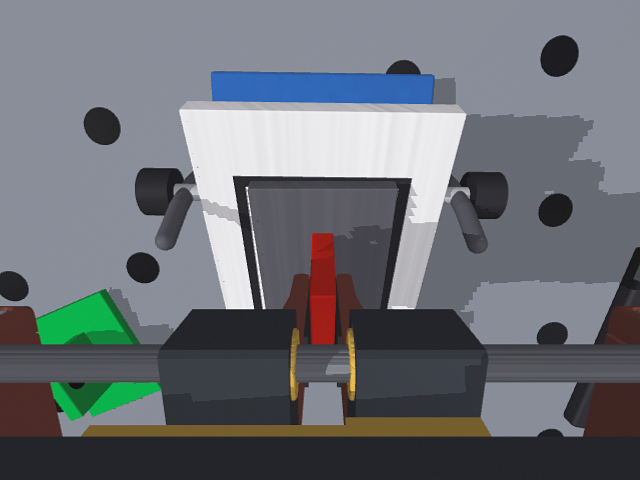

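Base is inside the outline and looks nearly flush; a thin bright line shows at its left edge, around (250,200). Next I'll measure the base plane, the offsets and the averaged force.

```bash
cat > chk.py <<'E'
from h import *
import sys
np.set_printoptions(precision=3,suppress=True)
tag=sys.argv[1]
F=[];Tp=[]
for n in ("wrist","side","scene"):
    snap(n,tag); s=telemetry.get_state(); F.append(s['wrist_force']); Tp.append(s['tcp_pos'])
n0=np.array([-.3998,.0619,.9145]); M=np.array([607.35,-35.37,70.27])
F=np.mean(F,0); b=np.array([0,0,-5.6]); print("F",F,"contact",F-b,"normal",(F-b)@n0,"tcp",np.mean(Tp,0))
def fit(q):
    c=q.mean(0)
    for _ in range(4):
        u,s,vt=np.linalg.svd(q-c,full_matrices=False); k=vt[2]*np.sign(vt[2][2]); r=(q-c)@k; q=q[abs(r)<2.5*r.std()+.05]; c=q.mean(0)
    return k,c,r.std(),len(q)
for n in ("wrist","scene","side"):
    p,im,d=load(n,tag); P=cloud(p,d); hsv=cv2.cvtColor(im,cv2.COLOR_RGB2HSV); S,V,H=[hsv[...,i].astype(int) for i in (1,2,0)]
    near=(np.linalg.norm(P-M,axis=-1)<110)
    w=near&(S<25)&(V>205)&(abs((P-M)@n0)<6)
    kw,cw,sw,nw=fit(P[w])
    ex=np.array([np.sqrt(1-kw[2]**2)*0,0,0]); ex=np.array([-kw[0]*kw[2],-kw[1]*kw[2],1-kw[2]**2]); ex/=np.linalg.norm(ex); ey=np.cross(kw,ex)
    L=np.stack([(P-M)@ex,(P-M)@ey,(P-cw)@kw],-1)
    bm=near&(S<70)&(V>50)&(V<150)&(abs(L[...,2]-8)<5)&(abs(L[...,0])<60)&(abs(L[...,1])<45)
    bm=cv2.erode(cv2.morphologyEx(bm.astype(np.uint8),cv2.MORPH_CLOSE,np.ones((3,3))),np.ones((3,3)))>0
    if bm.sum()<40: print(n,"few",bm.sum()); continue
    kb,cb,sb,nb=fit(P[bm])
    top=near&(abs(L[...,2]-8)<3)&(V<150)
    print(n,"slope",np.arccos(kw[2]),"plate-angle-to-start",np.arccos(min(1,kw@n0)),"mark dz",(cw-M)@kw,"| base-plate tilt x",(kb@ex),"y",kb@ey,"h top",(cb-cw)@kw,nb,"std",sb, "extent x",np.percentile(L[top][:,0],[1,99]),"y",np.percentile(L[top][:,1],[1,99]))
E
python3 chk.py 13
```

```text
F [-0.163  0.028  5.839] contact [-0.163  0.028 11.439] normal 10.527838791045287 tcp [595.172 -32.498  56.25 ]
wrist slope 0.4162674841792026 plate-angle-to-start 0.004378723140278664 mark dz -0.08204470506620876 | base-plate tilt x 0.0010174222170082209 y 6.019472229410743e-05 h top 7.969924381220766 12135 std 0.5051872346209205 extent x [-21.996  50.743] y [-69.359  69.049]
scene slope 0.41563402343559325 plate-angle-to-start 0.0047993066996353155 mark dz 0.5815172512716621 | base-plate tilt x 0.00205625653734196 y -0.0041096655886330834 h top 7.941196886123575 359 std 0.7425302380013399 extent x [-36.569  50.276] y [-70.471  66.061]
side slope 0.41393078631608793 plate-angle-to-start 0.00501657247356572 mark dz 1.434242060880155 | base-plate tilt x -0.0021665627947833944 y 0.0036748241818611786 h top 8.077051845537378 332 std 1.3593273953388267 extent x [-38.194  50.226] y [-75.519  29.973]
```

The base is flush: tilt under 0.005 rad, top 8.0 mm above the face, contact about 10.5 N normal, and the plate is unmoved. It sits about 5 mm uphill of centre, so I'll slide it downhill a little and press slightly harder.

```bash
python3 -m jog '[[[255,0,1,0.5,0],[255,0,2,1,0],[255,0,3,1.5,0],[255,0,4,2,0],[255,0,4,2,0]]]'; python3 chk.py 14
```

```text
t: 16.1
tcp_pos: [591.5, -32.0, 54.6]
orientation: [-3.138, -0.005, -1.713]
wrist_force: [1.0, -0.3, 6.8]
width: 9.9
F [0.845 0.146 6.165] contact [ 0.845  0.146 11.765] normal 10.430196665601382 tcp [591.544 -31.98   54.628]
wrist slope 0.41631960881188723 plate-angle-to-start 0.00438181780808239 mark dz -0.07284318411489511 | base-plate tilt x 0.001091005148780042 y -0.0002689739699462372 h top 7.969174657967942 12146 std 0.5096933974863772 extent x [-26.027  46.707] y [-70.498  69.434]
scene slope 0.4153490238885496 plate-angle-to-start 0.0045677480412441105 mark dz 0.519314128327346 | base-plate tilt x 0.005731366473036565 y -0.003592879506859819 h top 7.883582854571793 356 std 0.7674047798131036 extent x [-40.479  46.528] y [-64.34   68.771]
side slope 0.41442672331628577 plate-angle-to-start 0.005811687451398196 mark dz 1.482486285822135 | base-plate tilt x -0.04550585541046139 y 0.5984550713305963 h top 12.53635723343133 331 std 7.978999816349811 extent x [-42.607  46.303] y [-71.381  29.698]
```

View pics/wrist14.png

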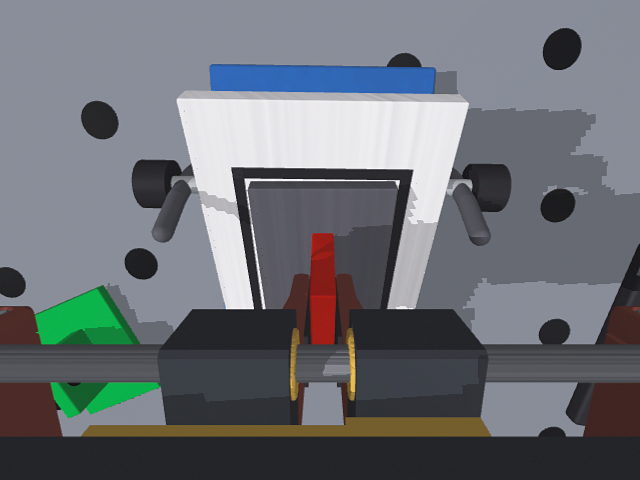

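Well centred now. Raising the press to about 15 N.

```bash
python3 -m jog '[[[255,0,0,0.5,0],[255,0,0,1,0],[255,0,0,1,0],[255,0,0,1,0]]]'; python3 chk.py 15
```

```text
t: 16.65
tcp_pos: [591.6, -32.0, 54.6]
orientation: [-3.138, -0.005, -1.713]
wrist_force: [-1.5, 1.2, 12.9]
width: 9.9
F [-1.784  0.612 12.868] contact [-1.784  0.612 18.468] normal 17.64047517794002 tcp [591.568 -31.994  54.601]
wrist slope 0.4163100144566608 plate-angle-to-start 0.0044326963207165435 mark dz -0.0802140428807708 | base-plate tilt x 0.0007207541448017473 y -4.846779139888275e-05 h top 7.974890051885888 12145 std 0.5050541765646568 extent x [-26.068  46.751] y [-70.463  70.029]
scene slope 0.41590176690873615 plate-angle-to-start 0.004301213790831812 mark dz 0.47770442395111123 | base-plate tilt x 0.002294356053703331 y 0.001603756977398966 h top 7.937753104072457 357 std 0.7681280633702512 extent x [-40.756  46.511] y [-64.672  70.876]
side slope 0.4137682970501287 plate-angle-to-start 0.005919745610047842 mark dz 1.511799598381582 | base-plate tilt x -0.007949600633820102 y 0.00412484128077175 h top 7.9716153127198135 335 std 1.5742447555335652 extent x [-42.246  46.426] y [-75.145  61.168]
```

Slightly high at 17.6 N. I'll trim it, then check the pedal and the bystanders.

```bash
python3 -m jog '[[[255,0,0,0.8,0],[255,0,0,0.8,0],[255,0,0,0.8,0]]]'; python3 chk.py 16
python3 - <<'E'
from h import *
np.set_printoptions(precision=1,suppress=True)
for n in ("scene","side"):
  for tag in ("1","16"):
    p,im,d=load(n,tag); P=cloud(p,d); hsv=cv2.cvtColor(im,cv2.COLOR_RGB2HSV); S,V,H=[hsv[...,i].astype(int) for i in (1,2,0)]
    def md(m): q=P[m]; return np.median(q,0) if len(q) else None
    near=lambda x,y,r:(np.hypot(P[...,0]-x,P[...,1]-y)<r)
    ym=(H>20)&(H<36)&(S>120)&near(476,-273,90)&(P[...,2]>8)&(P[...,2]<70)
    q=P[ym]; A=np.c_[q[:,:2],np.ones(len(q))]; k=np.linalg.lstsq(A,q[:,2],rcond=None)[0]
    print(n,tag,"pedal slope",np.arctan(np.hypot(*k[:2])),"can",md((H>7)&(H<15)&(S>200)&near(713,-281,60)),"square",md(((H<4)|(H>176))&(S>180)&near(405,-8,60)),"bolt px",md((V<90)&(P[...,2]>15)&(P[...,2]<60)&(P[...,0]>640)&(P[...,0]<800)&(P[...,1]>60)&(P[...,1]<300)))
E
```

```text
t: 17.1
tcp_pos: [591.6, -32.0, 54.6]
orientation: [-3.138, -0.005, -1.713]
wrist_force: [-1.4, 0.7, 12.7]
width: 10.2
F [-1.207 -0.179 10.967] contact [-1.207 -0.179 16.567] normal 15.621620137502687 tcp [591.57  -31.995  54.6  ]
wrist slope 0.416373116190642 plate-angle-to-start 0.0044436656776870405 mark dz -0.07591602863437491 | base-plate tilt x 0.0013129216200302948 y -0.0003816181437508759 h top 7.96048830704082 12144 std 0.5055403660498816 extent x [-25.979  46.737] y [-67.086  69.923]
scene slope 0.4145132266015172 plate-angle-to-start 0.0047054289025699955 mark dz 0.559527026680791 | base-plate tilt x -0.0011735974341034977 y 0.0008255451481002651 h top 7.906330985104527 359 std 0.7186942010569045 extent x [-40.995  46.745] y [-64.061  66.004]
side slope 0.41436141969391177 plate-angle-to-start 0.006255930630489505 mark dz 1.4396719112170482 | base-plate tilt x -0.003651660861224375 y 0.01271855967501659 h top 8.026845880817634 342 std 1.4382468270028046 extent x [-42.423  45.811] y [-72.633  30.492]
scene 1 pedal slope 0.2004073192388802 can [ 714.6 -301.6  140.6] square [403.   -7.5  17.8] bolt px [703.  260.8  35.1]
scene 16 pedal slope 0.19948675511861838 can [ 714.8 -301.6  142.7] square [404.6 -10.3  17.5] bolt px [703.3 260.2  34.1]
side 1 pedal slope 0.19913184745764612 can [ 702.4 -301.1   80.5] square [391.4   1.5  20. ] bolt px [695.4 258.8  31.3]
side 16 pedal slope 0.20202773422522452 can [ 702.2 -301.3   80.5] square [402.5 -13.   17.8] bolt px [702.3 255.2  29.2]
```

All checks agree, so I'm handing in.

```bash
python3 -c "
from station import ticket; print(ticket.close_job())"
```

```text
the job is handed in; nothing more can be done
None
```

I pressed the pedal to its stop and let it spring back. I then picked up the lug by its red rib and pressed it flush on the sloping plate, pivoting it in the jaws to match the slope. I handed in with the lug still gripped and pressed there, at about 17 s. The hand-in reports no verdict.

**Pedal:** its tread measured flat at 19 N of push, and is now back at its released slope (0.20 rad).

**Lug on the plate, last check:**

| Check | Measured | Limit |
|---|---|---|
| Normal push, net of the lug's weight | about 15.6 N | over 8 N |
| Tilt against the face | about 0.001 rad in the wrist and scene views; up to 0.013 in the noisier side view | 0.045 rad |
| Base top above the face (8.0 mm if flush) | about 7.9–8.0 mm | underside within 2 mm |
| Middle of base from middle of outline | about 2–3 mm | 12 mm |
| Rib direction against the slope, worked out from tool and lug yaw | about 1° | 6.9° |

**Plate:** the angle has not changed measurably (0.416 rad).

**Bystanders:** the spray can and stop bolt have not moved. The magnet square's measured middle changed by about 3 mm in the scene view. The side view showed larger shifts for the square and the bolt, which I put down to the arm hiding parts of them.

**Disagreements:** the real fingertips sit about 28 mm behind the reported TCP. I found this at the pedal, confirmed it with wrist depth, and corrected for it. One side-view tilt fit gave a nonsense value from outliers; the other views and later side fits showed the base flush.

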